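Change round the spectrometer specimens and shim the thin disc

ROBOT

A 6-joint arm with a two-finger parallel gripper is mounted at the origin on a cart in front of the work surface, level with it; the furniture and walls round the work are solid. World frame = base frame: x ahead of the robot, y to its left, z up, the work surface at z = 0. Lengths are in m, angles in rad, forces in N, time in s.
With the tool pointing down it reaches from about 0.325 to 0.85 m from the base axis. Payload 4.4 kg.
Tool frame: the origin (TCP) lies where the fingers leave the gripper's body, on its centre line; the fingertips stand 97 mm ahead of it and the grasp point (between the pads) lies 78 mm ahead of it; z points along the fingers, y is the line along which they close (so a half turn about z gives the same grasp; the last joint's range is limited). The gripper opens to 94 mm and grips with 3 to 60 N. Pads are 16 mm wide; open, the fingers measure 119 mm over their backs; the gripper's body (75 mm by 177 mm) begins 78 mm behind the grasp point.
Start: joints at [1.089, 0.207, 1.542, -0, 1.393, -0.15], TCP at [0.187, 0.544, 0.303] pointing down, gripper open.
Joint ranges: [-2.73, 2.73], [-0.86, 2.22], [0.23, 2.46], [-1.11, 4.25], [0.08, 2.63], [-2.82, 2.82]. Speed limits (rad/s): [2.79, 2.79, 3.14, 3.14, 3.14, 3.14].

INTERFACE

Orientations are given as [roll, pitch, yaw] about the fixed x, y, z axes, in that order (R = Rz(yaw) Ry(pitch) Rx(roll)).
In Python, from station import env gives the robot as it stands.
- The arm moves only by the shell command python3 -m crank 'ROWS' [OPENING] [FORCE]. ROWS is JSON, a list that holds one entry, the list of rows, each a list of 6 numbers: the shift along the tool's x, y, z scaled (see below), then the turn, a rotation vector about the tool's x, y, z scaled (see below). In form: [[[tx, ty, tz, wx, wy, wz], ...]]. A call has 1 to 12 rows; each row is the pose to reach, as a shift and turn from the pose commanded when the call began, along the tool's axes at that moment; what a row does not reach only later rows make up. The controller multiplies each number of a shift by 0.3 m and each number of a turn by 30 degrees. A row lasts 1/10 s, in which the tool goes at most 50 mm and 8.59 degrees, less where a joint would pass 70% of its speed; a pose out of reach is approached as far as the arm can. A call with a number of a shift or a turn outside -1 to 1 is refused whole. A call with a gripper value outside its range is refused whole. OPENING is the closure, from 0 (fully open) to 1 (shut), set as the call begins (- or left out, the last holds). The fingers move at their own pace and stop on an object; FORCE is the grip in N (left out, the last holds). Time passes only in rows, so rows that repeat a pose let the fingers close. It gives the time, the measured TCP pose, the force, the opening and the grip force at its end, in the units of the state.
- env.state(): the state, without advancing time (a new reading comes with each control period).
- env.grab_frame(name): name is "scene" or "top"; returns a dict with "pixels" (384x512x3 uint8, red, green, blue), "fx", "fy", "cx", "cy" (pixels), "world_from_camera" (4x4, takes a point from camera to world coordinates). Camera axes: x right, y down, z forward; pixel columns grow to the right and rows downward; lengths in m; the calibration is good to about 2 mm. A picture is of the moment at which its call begins. There is no depth.
- env.hand_in(): hands the job in; it is judged then, once.
The state is a dict: "clock": time; "joint_positions": joint angles; "dq": joint speeds; "effort": joint torques, N m; "ee_pos": TCP position; "ee_rot": TCP orientation; "contact_force": force on the tool from outside, world axes, zero at the start; "torque": the same for the moment, N m; "gripper_width": finger opening in m; "grip_force": force on a finger pad.
Only numpy, scipy, OpenCV 4.12 (cv2) and the standard library are available. Lean on these libraries where they do the work, as an engineer would, in place of code of your own. Each camera call takes 0.05 s, during which the arm holds its last target. There are 200 camera calls.

TASK

The spectrometer's three specimens were loaded into the wrong carriers: change them round, putting one aside on the blue tray that holds the spacer ring while you do it, so that every top face comes flush with its carrier's rim. The thick steel disc belongs in the shallowest carrier, the open sample cup in the middle one, and in the deepest go the aluminium spacer ring and, lying flat on it, the thin brass disc. Keep the filled cup upright all the time and leave the standing vial where it is.

Things in the scene. Friction and masses are not known exactly. Their poses are not given: they have to be found in the camera images.
- thin_disc: brass reference disc, 40 mm across, 8 mm thick, lying flat; at the start in the shallowest carrier (the like discs in the open case are not part of the job). Origin: centre of the underside, z up.
- thick_disc: grey steel reference disc, 40 mm across, 12 mm thick, lying flat; at the start deep down in the middle carrier. Origin: centre of the underside, z up.
- open_cup: white sample cup without a cap, filled with brown powder (solid), 39 mm across, 26 mm tall (grip it below 24 mm), upright; at the start in the deepest carrier. Origin: centre of the underside, z up.
- spacer_ring: plain aluminium spacer ring, 44 mm outside, 28 mm hole, 25 mm tall, axis upright; at the start on one half of the blue tray (its own -y half). Origin: centre of the underside, z up.
- carrier_shallow: the shallowest dark steel specimen carrier, fixed to the worktop: round foot 76 mm across with its pocket floor at 8 mm height, and on it two curved walls (bore 52 mm, outside 70 mm) whose rim is 20 mm above the worktop, so the pocket is 12 mm deep. A finger slot 34 mm wide runs right through between the walls along the carrier's own y, level with the pocket floor, so a piece is gripped across y with one finger in each end of the slot. Origin: centre of the underside, z up.
- carrier_middle: the middle dark steel specimen carrier, fixed to the worktop: round foot 76 mm across with its pocket floor at 8 mm height, and on it two curved walls (bore 52 mm, outside 70 mm) whose rim is 34 mm above the worktop, so the pocket is 26 mm deep. A finger slot 34 mm wide runs right through between the walls along the carrier's own y, level with the pocket floor, so a piece is gripped across y with one finger in each end of the slot. Origin: centre of the underside, z up.
- carrier_deep: the deepest dark steel specimen carrier, fixed to the worktop: round foot 76 mm across with its pocket floor at 8 mm height, and on it two curved walls (bore 52 mm, outside 70 mm) whose rim is 41 mm above the worktop, so the pocket is 33 mm deep. A finger slot 34 mm wide runs right through between the walls along the carrier's own y, level with the pocket floor, so a piece is gripped across y with one finger in each end of the slot. Origin: centre of the underside, z up.
- tray: blue plastic tray in front, with the spacer ring on it (another like it stands at the back left), fixed, 150 mm along its own x, 220 mm along its own y; walls 3 mm thick and 24 mm high, floor 3 mm above the worktop. Its +y half is empty: the free spot. Origin: centre of the underside, z up.
- vial: bystander: small screw-cap vial, 24 mm across, 59 mm tall, standing loose on the worktop. Origin: centre of the underside, z up.
Not all that is in view belongs to the job. Leave any orange or pink look-alike of the open_cup alone. Leave any black look-alike of the thick_disc alone.

How it is judged:
At the end, for the whole second after the job is handed in: Thick disc on the floor of the shallowest carrier, cup of the middle one, spacer ring of the deepest with the thin disc on it: each within 10 mm of its carrier's axis, 3 mm of its proper height, level within 7 degrees, at rest; the vial standing within 30 mm of its start (horizontal distance between each of thin_disc, spacer_ring and carrier_deep below 0.01 m and z of thin_disc in the frame of carrier_deep between 0.03 and 0.036 m and angle between each of thin_disc, thick_disc, open_cup, spacer_ring's own z axis and vertical below 0.12 rad and linear speed of each of thin_disc, thick_disc, open_cup, spacer_ring below 0.02 m/s and horizontal distance between thick_disc and carrier_shallow below 0.01 m and z of thick_disc in the frame of carrier_shallow between 0.005 and 0.011 m and horizontal distance between open_cup and carrier_middle below 0.01 m and z of open_cup in the frame of carrier_middle between 0.005 and 0.011 m and z of spacer_ring in the frame of carrier_deep between 0.005 and 0.011 m and angle between vial's own z axis and vertical below 0.2 rad and distance of vial from where it was at the start of the episode below 0.03 m); the robot touches nothing.
It fails at once if the open cup was tipped (angle between open_cup's own z axis and vertical above 0.6 rad).
It fails at once if the vial was knocked over (angle between vial's own z axis and vertical above 0.6 rad).
It also fails if it takes over 128 s, if anything falls off the work surface, if the arm or the gripper's body presses on something with over 40 N, if the wrist force passes 120 N, or if a joint passes its speed limit or range.

## Working session

There is one attempt and no reset: what is moved stays moved. The work goes in short steps, Python scripts to look and compute and a shell command to move; the robot and the scene stay as the last step left them, time stands still between calls to the robot, and variables do not carry over. Pictures are saved under pics/ and viewed, at most 14 in all, crops included, and the job is handed in when it is done.

```bash
mkdir -p pics; ls; python3 - <<'E'
from station import env
import cv2
s=env.state(); print(s)
for n in("scene","top"):
    f=env.grab_frame(n); cv2.imwrite(f"pics/{n}0.png",f["pixels"][...,::-1]); print(n,f["fx"],f["fy"],f["cx"],f["cy"],f["world_from_camera"])
E
```

```text
pics
{'clock': 0.0, 'joint_positions': array([ 1.08950363e+00,  2.07383368e-01,  1.54291571e+00, -7.23945587e-06,
        1.39348236e+00, -1.50509155e-01]), 'dq': array([-1.48710734e-03, -9.09611651e-05,  8.92166731e-05,  5.47680634e-04,
       -1.66989942e-03, -1.81018665e-03]), 'effort': array([ 9.46117034e-04, -3.70880520e+01, -2.81420285e+01,  6.98592584e-02,
        3.62124341e-02, -1.84069936e-04]), 'ee_pos': array([0.18649923, 0.5433071 , 0.30152951]), 'ee_rot': array([-3.13942754e+00, -3.21147547e-04,  2.81081005e+00]), 'contact_force': array([-0.88296893, -0.23477757, -0.31143031]), 'torque': array([ 0.00088933,  0.02479282, -0.02919432]), 'grip_force': 0.0, 'gripper_width': 0.0938597233974401}
scene 405.23566339488946 405.23566339488946 260.92246612793684 187.69136052309636 [[-0.86111199 -0.38338222  0.33392247  0.18561786]
 [-0.50811403  0.67156452 -0.53927844  0.67122412]
 [-0.01750072 -0.63404982 -0.77309414  1.01674341]
 [ 0.          0.          0.          1.        ]]
top 427.5484543746155 427.5484543746155 251.60937522769407 198.37236787575767 [[ 0.01589682 -0.99834334  0.05529801  0.5230852 ]
 [-0.99984382 -0.01544493  0.00858973 -0.00258878]
 [-0.00772143 -0.05542592 -0.99843295  1.27181528]
 [ 0.          0.          0.          1.        ]]
```

View pics/scene0.png

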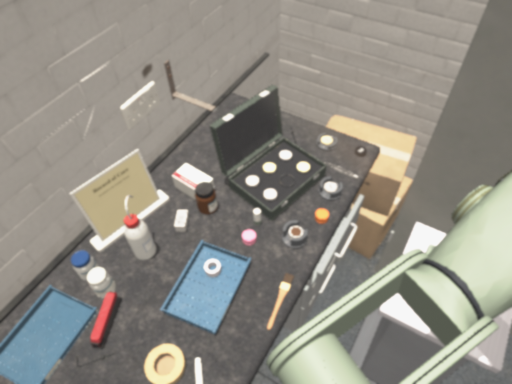

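View pics/top0.png

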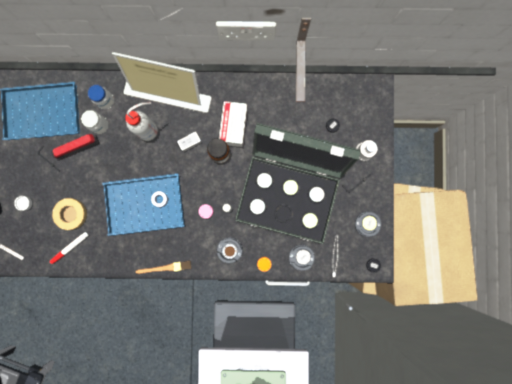

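The top view shows the deep carrier with the cup at about (230,251), the middle one with steel at (302,258), the shallow one with brass at (369,224), and the ring in the front tray at (159,200). Look-alikes are the case discs (264,180)…(310,220), the orange piece (264,264), the pink piece (206,211), and the black pieces (374,265) and (333,125). The vial is probably at (227,208) or (367,150). I'll check in a close crop.

```bash
cat > h.py <<'E'
import numpy as np, cv2
from station import env
def px2w(f,u,v,z):
    T=np.array(f["world_from_camera"]); d=T[:3,:3]@np.array([(u-f["cx"])/f["fx"],(v-f["cy"])/f["fy"],1]); o=T[:3,3]
    return (o+d*(z-o[2])/d[2])[:2]
def w2px(f,p):
    T=np.array(f["world_from_camera"]); c=T[:3,:3].T@(np.array(p)-T[:3,3]); return np.array([f["fx"]*c[0]/c[2]+f["cx"],f["fy"]*c[1]/c[2]+f["cy"]])
def crop(f,u0,u1,v0,v1,k,name):
    im=f["pixels"][v0:v1,u0:u1,::-1]; cv2.imwrite("pics/"+name,cv2.resize(im,None,fx=k,fy=k,interpolation=cv2.INTER_CUBIC))
E
python3 - <<'E'
from h import *
f=env.grab_frame("top"); 
im=f["pixels"][...,::-1]
a=cv2.resize(im[190:290,190:390],None,fx=4,fy=4,interpolation=cv2.INTER_CUBIC)
g=env.grab_frame("scene")["pixels"][125:255,225:355,::-1]
b=cv2.resize(im[170:240,100:240],None,fx=2.85,fy=2.85,interpolation=cv2.INTER_CUBIC)
b=b[:195,:400]
c=cv2.resize(g,(400,400))[205:400]
o=np.vstack([a,np.hstack([cv2.resize(b,(400,195)),c])]); print(o.shape); cv2.imwrite("pics/c1.png",o)
E
```

```text
(595, 800, 3)
```

View pics/c1.png

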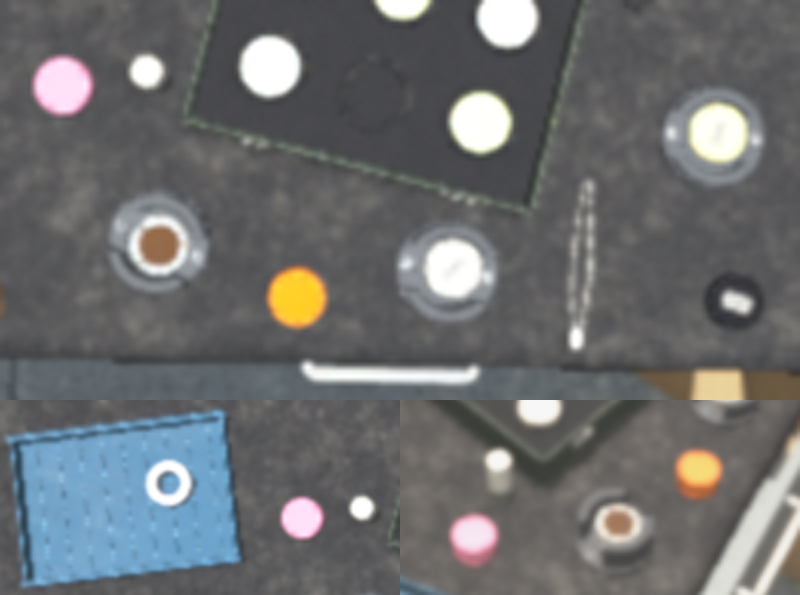

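```bash
python3 - <<'E'
from h import *
fs=[env.grab_frame("top") for _ in range(4)]
f=fs[0]; im=np.mean([q["pixels"].astype(float) for q in fs],0)
out=[]
for n,(u,v),rz in(("deep",(229.5,250.8),.041),("mid",(301.75,258),.034),("shal",(368.3,224),.02)):
    u0,v0=int(u)-22,int(v)-22
    c=im[v0:v0+45,u0:u0+45]; br=c[...,2]-c[...,0]; L=c.mean(2)
    m=(((br>9))&(L>60)).astype(np.uint8); m=cv2.morphologyEx(cv2.resize(m*255,None,fx=4,fy=4,interpolation=cv2.INTER_LINEAR),cv2.MORPH_CLOSE,np.ones((25,25)))
    cs=max(cv2.findContours((m>127).astype(np.uint8),cv2.RETR_EXTERNAL,2)[0],key=cv2.contourArea)
    e=cv2.fitEllipse(cs); cu,cv_=(np.array(e[0])+.5)/4-.5+[u0,v0]
    w=px2w(f,cu,cv_,rz*.5); print(n,"px",cu,cv_,"diam",np.array(e[1])/4,"world mid-ht",w)
    # bright/brown piece
    p=((L>175)|(c[...,0]-c[...,2]>40)).astype(np.uint8); k,lab,st,ce=cv2.connectedComponentsWithStats(p); i=lab[int(cv_-v0),int(cu-u0)] or 1+np.argmax(st[1:,4])
    print("  piece px",ce[i]+[u0,v0],st[i,2:],px2w(f,*(ce[i]+[u0,v0]),{"deep":.034,"mid":.02,"shal":.016}[n]))
    # polar at rim height about carrier axis
    prof=[]
    for a in range(0,360,10):
        s=[]
        for r in(.028,.030,.032):
            q=w2px(f,[w[0]+r*np.cos(np.radians(a)),w[1]+r*np.sin(np.radians(a)),rz]); s.append(cv2.getRectSubPix(im.mean(2).astype(np.float32),(1,1),tuple(map(float,q)))[0,0])
        prof.append(int(np.mean(s)))
    print("  prof",prof)
    z=cv2.resize(np.clip((c-60)*1.7,0,255),(266,266),interpolation=cv2.INTER_CUBIC); out.append(np.clip(z,0,255))
cv2.imwrite("pics/c2.png",np.hstack(out)[...,::-1])
# ring, tray, vial
L=im.mean(2)
m=((im[...,2]-im[...,0])>45).astype(np.uint8); m[:,:95]=0; m[:165]=0;m[245:]=0;m[:,195:]=0
m=cv2.morphologyEx(m,cv2.MORPH_CLOSE,np.ones((7,7))); cs=max(cv2.findContours(m,0,2)[0],key=cv2.contourArea); r=cv2.minAreaRect(cs); print("tray",r,px2w(f,*r[0],.02),[px2w(f,*p,.024) for p in cv2.boxPoints(r)])
p=(L>185).astype(np.uint8);k,lab,st,ce=cv2.connectedComponentsWithStats(p)
for i in range(1,k):
    u,v=ce[i]
    if st[i,4]>15 and 100<u<240 and 180<v<225: print("blob",ce[i],st[i,2:],px2w(f,u,v,.028),px2w(f,u,v,.059))
E
```

```text
deep px 228.89877700805664 250.31442642211914 diam [22.6715641  24.19338989] world mid-ht [0.43985161 0.0719146 ]
  piece px [229.30285714 250.65142857] [ 15  15 175] [0.43980288 0.06992798]
  prof [137, 132, 135, 143, 150, 156, 177, 166, 145, 125, 113, 131, 132, 134, 133, 135, 134, 133, 135, 132, 132, 125, 111, 145, 153, 188, 194, 154, 141, 137, 136, 136, 136, 136, 137, 137]
mid px 301.49974060058594 257.61441230773926 diam [21.01453781 23.39973831] world mid-ht [ 0.42192926 -0.13993309]
  piece px [303.22994652 256.89839572] [ 17  15 187] [ 0.4243234  -0.14461105]
  prof [135, 132, 133, 136, 139, 144, 154, 184, 200, 151, 148, 127, 134, 136, 137, 138, 136, 132, 130, 131, 135, 132, 130, 122, 136, 141, 173, 180, 154, 142, 137, 135, 137, 136, 134, 138]
shal px 368.7455368041992 223.56422996520996 diam [21.05550003 22.22714996] world mid-ht [ 0.52412758 -0.33726953]
  piece px [369.33333333 222.93442623] [ 18  15 183] [ 0.52598997 -0.33739301]
  prof [133, 133, 135, 136, 136, 137, 142, 147, 156, 163, 144, 142, 139, 137, 138, 137, 136, 136, 135, 133, 133, 133, 131, 135, 131, 126, 149, 148, 128, 126, 127, 126, 127, 130, 132, 133]
tray ((142.9290313720703, 203.9085235595703), (53.734493255615234, 76.76924133300781), 83.1572265625) [0.57120256 0.32699496] [array([0.63411055, 0.44947063]), array([0.66446566, 0.22598073]), array([0.50844222, 0.2033045 ]), array([0.47827068, 0.42521948])]
blob [158.32704403 198.59748428] [ 16  16 159] [0.58710419 0.28032954] [0.58550862 0.27327828]
blob [205.20408163 210.89115646] [ 14  14 147] [0.55338424 0.14262661] [0.55262909 0.13900736]
blob [226.2244898  207.30612245] [ 8  8 49] [0.56478106 0.08160453] [0.56374186 0.07950616][ WARN:0@3.528] global loadsave.cpp:1063 imwrite_ Unsupported depth image for selected encoder is fallbacked to CV_8U.
```

View pics/c2.png

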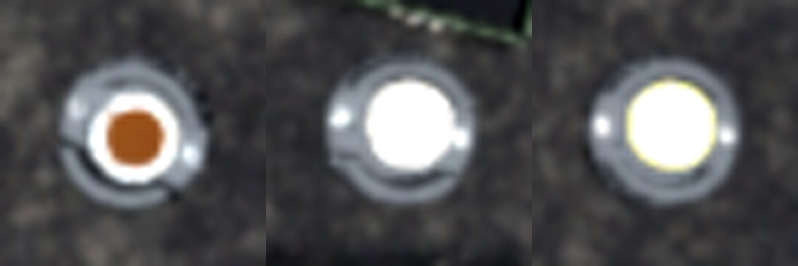

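The slots run nearly left-right in the image, tilted down to the right by about 19° (deep), 8° (middle) and 4° (shallow); the walls are the upper and lower arcs. I'll refine the carrier centres with one radial edge fit.

```bash
python3 - <<'E'
from h import *
from scipy.optimize import least_squares
fs=[env.grab_frame("top") for _ in range(4)]
f=fs[0]; im=np.mean([q["pixels"].astype(np.float32) for q in fs],0)
br=cv2.GaussianBlur(im[...,2]-im[...,0],(3,3),0.7)
for n,w in(("deep",(.440,.071)),("mid",(.422,-.140)),("shal",(.524,-.337))):
    P=[];rs=np.arange(.028,.048,.0005)
    for a in np.radians(range(0,360,6)):
        d=np.array([np.cos(a),np.sin(a)])
        s=np.array([cv2.getRectSubPix(br,(1,1),tuple(map(float,w2px(f,[*(np.array(w)+r*d),.008]))))[0,0] for r in rs])
        k=np.argmin(np.gradient(s)[6:-3])+6; P.append(np.array(w)+rs[k]*d)
    P=np.array(P); g=lambda p:np.hypot(P[:,0]-p[0],P[:,1]-p[1])-p[2]
    q=least_squares(g,[*w,.038],loss="soft_l1",f_scale=.001).x; print(n,q,np.median(abs(g(q))))
    q=least_squares(lambda p:g([*p,.038]),w,loss="soft_l1",f_scale=.001).x; print("  r38",q)
E
```

```text
deep [0.44013302 0.07242997 0.03778024] 0.0006800115148923314
  r38 [0.44010553 0.07242443]
mid [ 0.42245885 -0.14032356  0.03798676] 0.0005267755149317085
  r38 [ 0.42245765 -0.14032091]
shal [ 0.52395445 -0.33522131  0.03827573] 0.0004757177190546531
  r38 [ 0.52396377 -0.33526632]
```

```bash
cat > go.py <<'E'
# python3 go.py x y z yawdeg [...]: numbers for successive waypoints (each relative to the previous one), tool down
import sys,numpy as np
from station import env
s=env.state(); p=np.array(s["ee_pos"]); y=np.degrees(s["ee_rot"][2]); a=list(map(float,sys.argv[1:]))
print("t",round(float(s["clock"]),2),"at",p.round(4),round(y,1),"tilt",np.degrees(s["ee_rot"][:2]).round(2),"w",round(float(s["gripper_width"]),4))
for i in range(0,len(a),4):
    q=np.array(a[i:i+3]); d=q-p; c,n=np.cos(np.radians(y)),np.sin(np.radians(y)); dy=(a[i+3]-y+180)%360-180
    t=np.array([c*d[0]+n*d[1],n*d[0]-c*d[1],-d[2]])/.3
    print("row",t.round(3),"wz",round(-dy/30,3),"n>=",round(max(np.linalg.norm(d)/.05,abs(dy)/8.59),1)); p,y=q,a[i+3]
E
python3 go.py .36 .30 .25 161  .42 .02 .22 165  .47 -.20 .19 170 .526 -.337 .15 176  .526 -.337 .1085 176
```

```text
t 0.6 at [0.1868 0.5438 0.3027] 161.0 tilt [180.   0.] w 0.0938
row [-0.81  -0.581  0.176] wz 0.002 n>= 6.1
row [-0.493 -0.817  0.1  ] wz -0.133 n>= 5.8
row [-0.351 -0.665  0.1  ] wz -0.167 n>= 4.6
row [-0.263 -0.417  0.133] wz -0.2 n>= 3.1
row [0.    0.    0.138] wz -0.0 n>= 0.8
```

```bash

python3 -m crank '[[[-0.81,-0.58,0.176,0,0,0],[-0.81,-0.58,0.176,0,0,0],[-0.81,-0.58,0.176,0,0,0],[-0.81,-0.58,0.176,0,0,0],[-0.81,-0.58,0.176,0,0,0],[-0.81,-0.58,0.176,0,0,0],[-0.81,-0.58,0.176,0,0,0]]]' 0.35 20
python3 -m crank '[[[-0.493,-0.817,0.1,0,0,-0.133],[-0.493,-0.817,0.1,0,0,-0.133],[-0.493,-0.817,0.1,0,0,-0.133],[-0.493,-0.817,0.1,0,0,-0.133],[-0.493,-0.817,0.1,0,0,-0.133],[-0.493,-0.817,0.1,0,0,-0.133]]]'
python3 go.py .47 -.20 .19 170 .526 -.337 .15 176  .526 -.337 .1085 176
```

```text
clock: 1.3
ee_pos: [0.3622, 0.2963, 0.249]
ee_rot: [-3.139, 0.0, 2.804]
contact_force: [-0.9, 1.6, 0.6]
gripper_width: 0.0612
grip_force: 0.0
clock: 1.9
ee_pos: [0.4208, 0.0188, 0.2202]
ee_rot: [3.141, 0.001, 2.88]
contact_force: [0.6, 0.4, -0.3]
gripper_width: 0.0615
grip_force: 0.0
t 1.9 at [0.4208 0.0188 0.2202] 165.0 tilt [1.7998e+02 8.0000e-02] w 0.0615
row [-0.347 -0.662  0.101] wz -0.167 n>= 4.5
row [-0.263 -0.417  0.133] wz -0.2 n>= 3.1
row [0.    0.    0.138] wz -0.0 n>= 0.8
```

Works well. Now above the shallow carrier.

```bash

python3 -m crank '[[[-0.347,-0.662,0.1,0,0,-0.167],[-0.347,-0.662,0.1,0,0,-0.167],[-0.347,-0.662,0.1,0,0,-0.167],[-0.347,-0.662,0.1,0,0,-0.167],[-0.347,-0.662,0.1,0,0,-0.167]]]'
python3 -m crank '[[[-0.263,-0.417,0.133,0,0,-0.2],[-0.263,-0.417,0.133,0,0,-0.2],[-0.263,-0.417,0.133,0,0,-0.2],[-0.263,-0.417,0.133,0,0,-0.2],[-0.263,-0.417,0.133,0,0,-0.2],[-0.263,-0.417,0.133,0,0,-0.2]]]'
python3 go.py .526 -.337 .1085 176
python3 - <<'E'
from h import *
a=env.grab_frame("top");b=env.grab_frame("scene")
A=cv2.resize(a["pixels"][180:280,300:400],(400,400),interpolation=2);B=cv2.resize(b["pixels"][90:190,270:370],(400,400),interpolation=2)
cv2.imwrite("pics/d1.png",np.hstack([A,B])[...,::-1])
E
```

```text
clock: 2.4
ee_pos: [0.4708, -0.2013, 0.19]
ee_rot: [-3.141, 0.002, 2.966]
contact_force: [0.1, 0.2, 0.6]
gripper_width: 0.0609
grip_force: 0.0
clock: 3.0
ee_pos: [0.5258, -0.3336, 0.1501]
ee_rot: [3.141, -0.0, 3.074]
contact_force: [0.2, 0.6, 0.3]
gripper_width: 0.0612
grip_force: 0.0
t 3.0 at [ 0.5258 -0.3336  0.1501] 176.1 tilt [ 1.7995e+02 -2.0000e-02] w 0.0612
row [-0.001 -0.011  0.139] wz 0.004 n>= 0.8
```

View pics/d1.png

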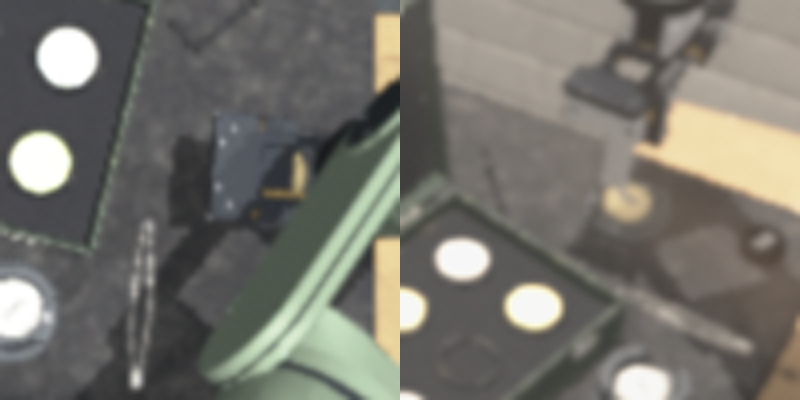

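The gripper stands over the brass disc in its carrier (right half, around (628,200)), with the surroundings clear. I'll descend and grip.

```bash

python3 -m crank '[[[0,0,0.07,0,0,0],[0,0,0.12,0,0,0],[0,0,0.138,0,0,0],[0,0,0.138,0,0,0],[0,0,0.138,0,0,0]]]'
python3 -m crank '[[[0,0,0,0,0,0],[0,0,0,0,0,0],[0,0,0,0,0,0],[0,0,0,0,0,0],[0,0,0,0,0,0]]]' 1 20
```

```text
clock: 3.6
ee_pos: [0.5259, -0.335, 0.109]
ee_rot: [-3.141, 0.0, 3.073]
contact_force: [-1.0, -0.7, 0.0]
gripper_width: 0.0608
grip_force: 0.0
clock: 4.1
ee_pos: [0.526, -0.3353, 0.1091]
ee_rot: [-3.141, 0.001, 3.073]
contact_force: [0.4, 0.4, 2.2]
gripper_width: 0.0392
grip_force: 20.0
```

```bash

python3 -m crank '[[[0,0,-0.15,0,0,0],[0,0,-0.28,0,0,0],[0,0,-0.3,0,0,0]]]'
python3 go.py .46 -.18 .20 168 .44 .06 .20 162 .52 .27 .20 162 .564 .382 .15 162  .564 .382 .105 162
```

```text
clock: 4.4
ee_pos: [0.5282, -0.3373, 0.2044]
ee_rot: [-3.135, 0.009, 3.073]
contact_force: [1.6, -0.5, -0.4]
gripper_width: 0.0392
grip_force: 20.0
t 4.4 at [ 0.5282 -0.3373  0.2044] 176.1 tilt [-179.62    0.49] w 0.0392
row [0.263 0.507 0.015] wz 0.269 n>= 3.4
row [ 0.232  0.769 -0.   ] wz 0.2 n>= 4.8
row [-0.037  0.748 -0.   ] wz -0.0 n>= 4.5
row [-0.024  0.4    0.167] wz -0.0 n>= 2.6
row [0.   0.   0.15] wz -0.0 n>= 0.9
```

```bash

python3 -m crank '[[[0.26,0.5,0,0,0,0.27],[0.26,0.5,0,0,0,0.27],[0.26,0.5,0,0,0,0.27],[0.26,0.5,0,0,0,0.27]]]'
python3 -m crank '[[[0.23,0.77,0,0,0,0.2],[0.23,0.77,0,0,0,0.2],[0.23,0.77,0,0,0,0.2],[0.23,0.77,0,0,0,0.2],[0.23,0.77,0,0,0,0.2]]]'
python3 -m crank '[[[-0.037,0.75,0,0,0,0],[-0.037,0.75,0,0,0,0],[-0.037,0.75,0,0,0,0],[-0.037,0.75,0,0,0,0],[-0.037,0.75,0,0,0,0],[-0.037,0.75,0,0,0,0]]]'
python3 go.py  .564 .382 .15 162  .564 .382 .105 162
```

```text
clock: 4.8
ee_pos: [0.4549, -0.1759, 0.1962]
ee_rot: [3.139, -0.006, 2.933]
contact_force: [-0.3, -0.3, -0.6]
gripper_width: 0.0388
grip_force: 20.0
clock: 5.3
ee_pos: [0.4376, 0.0624, 0.1976]
ee_rot: [-3.141, -0.001, 2.827]
contact_force: [0.5, 0.1, -0.4]
gripper_width: 0.0388
grip_force: 20.0
clock: 5.9
ee_pos: [0.5195, 0.2736, 0.1973]
ee_rot: [3.141, -0.0, 2.83]
contact_force: [-0.1, -0.3, -0.8]
gripper_width: 0.0389
grip_force: 20.0
t 5.9 at [0.5195 0.2736 0.1973] 162.2 tilt [ 1.7998e+02 -2.0000e-02] w 0.0389
row [-0.031  0.39   0.158] wz 0.006 n>= 2.5
row [0.   0.   0.15] wz -0.0 n>= 0.9
```

```bash

python3 -m crank '[[[-0.03,0.39,0.05,0,0,0],[-0.03,0.39,0.1,0,0,0],[-0.03,0.39,0.158,0,0,0],[-0.03,0.39,0.23,0,0,0],[-0.03,0.39,0.28,0,0,0],[-0.03,0.39,0.307,0,0,0],[-0.03,0.39,0.307,0,0,0],[-0.03,0.39,0.307,0,0,0]]]'
```

```text
clock: 6.7
ee_pos: [0.5646, 0.3785, 0.1072]
ee_rot: [3.141, 0.001, 2.826]
contact_force: [0.3, 1.0, -1.2]
gripper_width: 0.039
grip_force: 20.0
```

```bash

python3 -m crank '[[[0,0,0,0,0,0],[0,0,0.003,0,0,0],[0,0,0.003,0,0,0]]]'
python3 -m crank '[[[0,0,0,0,0,0],[0,0,0,0,0,0],[0,0,0,0,0,0],[0,0,-0.1,0,0,0],[0,0,-0.2,0,0,0],[0,0,-0.3,0,0,0]]]' 0.35
python3 go.py .48 .15 .20 165 .42 -.03 .20 168 .4243 -.1446 .15 172 .4243 -.1446 .109 172
```

```text
clock: 7.0
ee_pos: [0.5644, 0.3792, 0.1063]
ee_rot: [3.141, 0.001, 2.826]
contact_force: [-0.3, -0.2, -0.1]
gripper_width: 0.0386
grip_force: 20.0
clock: 7.6
ee_pos: [0.5639, 0.3791, 0.1962]
ee_rot: [-3.141, -0.001, 2.827]
contact_force: [0.5, 0.7, -0.6]
gripper_width: 0.0611
grip_force: 0.0
t 7.6 at [0.5639 0.3791 0.1962] 161.9 tilt [-1.7997e+02 -3.0000e-02] w 0.0611
row [ 0.029 -0.813 -0.013] wz -0.102 n>= 4.9
row [ 0.038 -0.631 -0.   ] wz -0.1 n>= 3.8
row [-0.093 -0.371  0.167] wz -0.133 n>= 2.5
row [0.    0.    0.137] wz -0.0 n>= 0.8
```

```bash

python3 -m crank '[[[0.029,-0.813,-0.013,0,0,-0.1],[0.029,-0.813,-0.013,0,0,-0.1],[0.029,-0.813,-0.013,0,0,-0.1],[0.029,-0.813,-0.013,0,0,-0.1],[0.029,-0.813,-0.013,0,0,-0.1]]]'
python3 -m crank '[[[0.038,-0.63,0,0,0,-0.1],[0.038,-0.63,0,0,0,-0.1],[0.038,-0.63,0,0,0,-0.1],[0.038,-0.63,0,0,0,-0.1],[0.038,-0.63,0,0,0,-0.1]]]'
python3 -m crank '[[[-0.093,-0.371,0.1,0,0,-0.133],[-0.093,-0.371,0.167,0,0,-0.133],[-0.093,-0.371,0.167,0,0,-0.133],[-0.093,-0.371,0.167,0,0,-0.133],[-0.093,-0.371,0.167,0,0,-0.133],[-0.093,-0.371,0.167,0,0,-0.133]]]'
python3 go.py .4243 -.1446 .109 172
python3 - <<'E'
from h import *
a=env.grab_frame("top");b=env.grab_frame("scene")
A=cv2.resize(a["pixels"][150:250,95:195],(400,400),interpolation=2);B=cv2.resize(b["pixels"][110:230,260:380],(400,400),interpolation=2)
cv2.imwrite("pics/d2.png",np.hstack([A,B])[...,::-1])
E
```

```text
clock: 8.1
ee_pos: [0.4792, 0.1482, 0.1996]
ee_rot: [-3.141, 0.0, 2.879]
contact_force: [0.8, -0.6, -0.0]
gripper_width: 0.0612
grip_force: 0.0
clock: 8.6
ee_pos: [0.4192, -0.033, 0.1998]
ee_rot: [-3.14, 0.001, 2.925]
contact_force: [0.6, 1.1, -0.2]
gripper_width: 0.0613
grip_force: 0.0
clock: 9.2
ee_pos: [0.4247, -0.1431, 0.1499]
ee_rot: [3.141, 0.001, 3.002]
contact_force: [0.5, 0.7, -0.0]
gripper_width: 0.0612
grip_force: 0.0
t 9.2 at [ 0.4247 -0.1431  0.1499] 172.0 tilt [1.7999e+02 4.0000e-02] w 0.0612
row [ 0.001 -0.005  0.136] wz 0.001 n>= 0.8
```

View pics/d2.png

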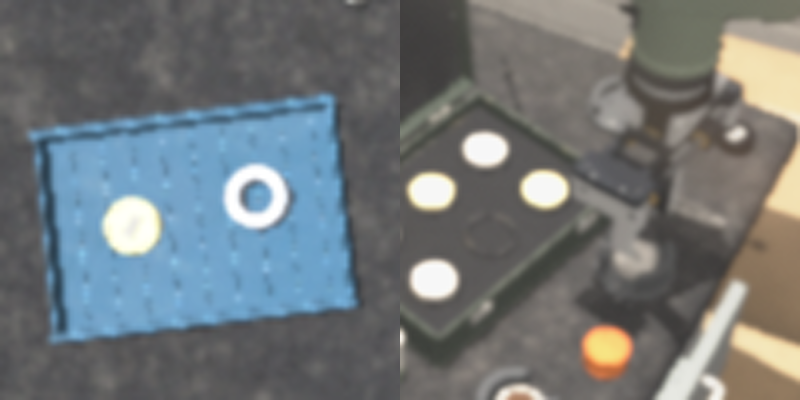

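The brass disc lies flat in the free half of the tray (crop (132,225)), and the gripper is over the steel disc in the middle carrier. I'll descend and grip.

```bash

python3 -m crank '[[[0,0,0.07,0,0,0],[0,0,0.12,0,0,0],[0,0,0.137,0,0,0],[0,0,0.137,0,0,0],[0,0,0.137,0,0,0]]]'
python3 -m crank '[[[0,0,0,0,0,0],[0,0,0,0,0,0],[0,0,0,0,0,0],[0,0,0,0,0,0],[0,0,0,0,0,0]]]' 1 25
python3 -m crank '[[[0,0,-0.15,0,0,0],[0,0,-0.27,0,0,0],[0,0,-0.27,0,0,0]]]'
python3 go.py .48 -.25 .18 174 .524 -.335 .14 176  .524 -.335 .1095 176
```

```text
clock: 9.8
ee_pos: [0.4247, -0.1442, 0.1089]
ee_rot: [-3.141, 0.001, 3.002]
contact_force: [-0.4, 0.3, 0.2]
gripper_width: 0.0608
grip_force: 0.0
clock: 10.3
ee_pos: [0.4244, -0.1431, 0.1087]
ee_rot: [3.138, -0.0, 3.0]
contact_force: [0.2, 6.2, 5.1]
gripper_width: 0.0394
grip_force: 25.0
clock: 10.6
ee_pos: [0.4274, -0.1461, 0.1942]
ee_rot: [-3.137, 0.01, 3.001]
contact_force: [0.1, -0.5, -0.7]
gripper_width: 0.0394
grip_force: 25.0
t 10.6 at [ 0.4274 -0.1461  0.1942] 171.9 tilt [-179.75    0.59] w 0.0394
row [-0.222 -0.318  0.047] wz -0.068 n>= 2.3
row [-0.175 -0.266  0.133] wz -0.067 n>= 2.1
row [0.    0.    0.102] wz -0.0 n>= 0.6
```

```bash

python3 -m crank '[[[-0.222,-0.318,0.04,0,0,-0.068],[-0.222,-0.318,0.04,0,0,-0.068],[-0.222,-0.318,0.04,0,0,-0.068]]]'
python3 -m crank '[[[-0.175,-0.266,0,0,0,-0.067],[-0.175,-0.266,0.06,0,0,-0.067],[-0.175,-0.266,0.12,0,0,-0.067],[-0.175,-0.266,0.12,0,0,-0.067],[-0.175,-0.266,0.12,0,0,-0.067],[-0.175,-0.266,0.12,0,0,-0.067]]]'
python3 go.py .524 -.335 .1095 176
```

```text
clock: 10.9
ee_pos: [0.4779, -0.2516, 0.1763]
ee_rot: [-3.14, 0.001, 3.035]
contact_force: [1.0, 0.7, -1.5]
gripper_width: 0.0393
grip_force: 25.0
clock: 11.5
ee_pos: [0.5204, -0.3322, 0.1416]
ee_rot: [3.142, -0.0, 3.072]
contact_force: [-0.1, 0.7, -1.4]
gripper_width: 0.0393
grip_force: 25.0
t 11.5 at [ 0.5204 -0.3322  0.1416] 176.0 tilt [180.  -0.] w 0.0393
row [-0.013 -0.008  0.107] wz 0.001 n>= 0.6
```

```bash

python3 -m crank '[[[-0.012,-0.006,0,0,0,0],[-0.012,-0.006,0.05,0,0,0],[-0.012,-0.006,0.09,0,0,0],[-0.012,-0.006,0.107,0,0,0],[-0.012,-0.006,0.107,0,0,0],[-0.012,-0.006,0.107,0,0,0]]]'
```

```text
clock: 12.1
ee_pos: [0.5238, -0.3347, 0.1084]
ee_rot: [3.141, -0.001, 3.072]
contact_force: [-0.2, 0.6, -1.9]
gripper_width: 0.0392
grip_force: 25.0
```

```bash

python3 -m crank '[[[0,0,0,0,0,0],[0,0,0,0,0,0],[0,0,0,0,0,0],[0,0,-0.1,0,0,0],[0,0,-0.2,0,0,0],[0,0,-0.33,0,0,0]]]' 0.35
python3 go.py .46 -.15 .21 170 .43 -.03 .22 165 .440 .070 .19 161 .440 .070 .113 161
```

```text
clock: 12.7
ee_pos: [0.5232, -0.3343, 0.2076]
ee_rot: [3.14, -0.003, 3.071]
contact_force: [-0.3, -0.1, 0.6]
gripper_width: 0.0613
grip_force: 0.0
t 12.7 at [ 0.5232 -0.3343  0.2076] 176.0 tilt [ 1.7988e+02 -1.6000e-01] w 0.0613
row [ 0.253  0.598 -0.008] wz 0.199 n>= 3.9
row [ 0.168  0.377 -0.033] wz 0.167 n>= 2.5
row [0.054 0.331 0.1  ] wz 0.133 n>= 2.1
row [0.    0.    0.257] wz -0.0 n>= 1.5
```

```bash

python3 -m crank '[[[0.253,0.6,0,0,0,0.2],[0.253,0.6,0,0,0,0.2],[0.253,0.6,0,0,0,0.2],[0.253,0.6,0,0,0,0.2],[0.253,0.6,0,0,0,0.2]]]'
python3 -m crank '[[[0.22,0.72,-0.02,0,0,0.3],[0.22,0.72,-0.02,0,0,0.3],[0.22,0.72,-0.02,0,0,0.3],[0.22,0.72,-0.02,0,0,0.3],[0.22,0.72,-0.02,0,0,0.3],[0.22,0.72,-0.02,0,0,0.3],[0.22,0.72,-0.02,0,0,0.3]]]'
python3 go.py .440 .070 .108 161
python3 - <<'E'
from h import *
a=env.grab_frame("top");b=env.grab_frame("scene")
A=cv2.resize(a["pixels"][180:280,300:400],(400,400),interpolation=2);B=cv2.resize(b["pixels"][160:260,240:340],(400,400),interpolation=2)
cv2.imwrite("pics/d3.png",np.hstack([A,B])[...,::-1])
E
```

```text
clock: 13.2
ee_pos: [0.4582, -0.1454, 0.2073]
ee_rot: [3.139, -0.004, 2.971]
contact_force: [-0.3, -1.3, -0.6]
gripper_width: 0.061
grip_force: 0.0
clock: 13.9
ee_pos: [0.4343, 0.0739, 0.2146]
ee_rot: [-3.141, 0.002, 2.811]
contact_force: [0.2, -0.5, -0.1]
gripper_width: 0.061
grip_force: 0.0
t 13.9 at [0.4343 0.0739 0.2146] 161.1 tilt [-1.7998e+02  1.0000e-01] w 0.061
row [-0.022 -0.006  0.355] wz 0.003 n>= 2.1
```

View pics/d3.png

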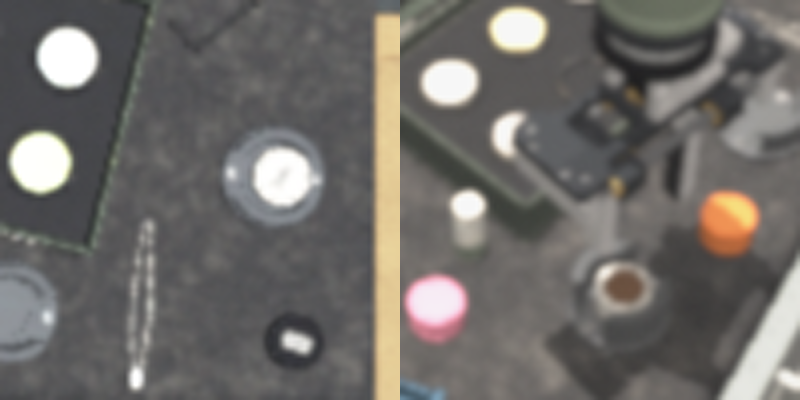

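The steel disc sits in the shallow carrier, slightly to the right but inside the bore (crop (281,177)). The vial stands at (468,220), and the gripper is over the cup (624,287). Next I'll grip the cup.

```bash

python3 -m crank '[[[-0.022,-0.004,0.08,0,0,0],[-0.022,-0.004,0.16,0,0,0],[-0.022,-0.004,0.22,0,0,0],[-0.022,-0.004,0.28,0,0,0],[-0.022,-0.004,0.33,0,0,0],[-0.022,-0.004,0.355,0,0,0],[-0.022,-0.004,0.355,0,0,0],[-0.022,-0.004,0.355,0,0,0]]]'
python3 -m crank '[[[0,0,0,0,0,0],[0,0,0,0,0,0],[0,0,0,0,0,0],[0,0,0,0,0,0],[0,0,0,0,0,0]]]' 1 15
```

```text
clock: 14.8
ee_pos: [0.44, 0.0701, 0.108]
ee_rot: [3.141, 0.001, 2.809]
contact_force: [0.2, 0.6, 0.3]
gripper_width: 0.0609
grip_force: 0.0
clock: 15.3
ee_pos: [0.4398, 0.0709, 0.1082]
ee_rot: [3.141, 0.001, 2.81]
contact_force: [-0.0, -1.0, 3.5]
gripper_width: 0.0389
grip_force: 15.0
```

```bash

python3 -m crank '[[[0,0,-0.06,0,0,0],[0,0,-0.15,0,0,0],[0,0,-0.24,0,0,0],[0,0,-0.27,0,0,0],[0,0,-0.27,0,0,0]]]'
python3 go.py .4225 -.140 .17 172 .4225 -.14 .109 172
```

```text
clock: 15.8
ee_pos: [0.4402, 0.0708, 0.1898]
ee_rot: [3.141, 0.003, 2.81]
contact_force: [-0.3, 0.6, -0.5]
gripper_width: 0.0388
grip_force: 15.0
t 15.8 at [0.4402 0.0708 0.1898] 161.0 tilt [179.95   0.18] w 0.0388
row [-0.173 -0.684  0.066] wz -0.367 n>= 4.2
row [0.    0.    0.203] wz -0.0 n>= 1.2
```

```bash

python3 -m crank '[[[-0.02,-0.08,0,0,0,-0.05],[-0.05,-0.18,0,0,0,-0.1],[-0.08,-0.3,0.0,0,0,-0.16],[-0.11,-0.42,0.0,0,0,-0.22],[-0.135,-0.53,0,0,0,-0.28],[-0.155,-0.62,0,0,0,-0.33],[-0.17,-0.67,0.03,0,0,-0.36],[-0.173,-0.684,0.066,0,0,-0.367],[-0.173,-0.684,0.066,0,0,-0.367],[-0.173,-0.684,0.066,0,0,-0.367],[-0.173,-0.684,0.066,0,0,-0.367]]]'
python3 go.py .4225 -.140 .1085 172
```

```text
clock: 16.9
ee_pos: [0.4215, -0.1392, 0.1686]
ee_rot: [3.141, -0.001, 3.003]
contact_force: [-0.1, -1.2, -0.9]
gripper_width: 0.039
grip_force: 15.0
t 16.9 at [ 0.4215 -0.1392  0.1686] 172.1 tilt [ 1.7997e+02 -4.0000e-02] w 0.039
row [-0.004 -0.002  0.2  ] wz 0.002 n>= 1.2
```

```bash

python3 -m crank '[[[-0.003,0,0.05,0,0,0],[-0.003,0,0.1,0,0,0],[-0.003,0,0.14,0,0,0],[-0.003,0,0.17,0,0,0],[-0.003,0,0.19,0,0,0],[-0.003,0,0.2,0,0,0],[-0.003,0,0.2,0,0,0],[-0.003,0,0.2,0,0,0]]]'
```

```text
clock: 17.7
ee_pos: [0.4228, -0.1404, 0.1092]
ee_rot: [-3.141, 0.001, 3.002]
contact_force: [0.2, -0.2, -1.3]
gripper_width: 0.0388
grip_force: 15.0
```

```bash

python3 -m crank '[[[0,0,0,0,0,0],[0,0,0,0,0,0],[0,0,0,0,0,0],[0,0,0,0,0,0],[0,0,-0.06,0,0,0],[0,0,-0.13,0,0,0],[0,0,-0.2,0,0,0],[0,0,-0.33,0,0,0]]]' 0.35
python3 go.py .45 .06 .20 165 .54 .22 .20 162 .587 .280 .16 162 .587 .28 .105 162
```

```text
clock: 18.5
ee_pos: [0.4207, -0.1393, 0.2067]
ee_rot: [3.139, -0.005, 3.002]
contact_force: [0.9, -0.2, 0.4]
gripper_width: 0.0613
grip_force: 0.0
t 18.5 at [ 0.4207 -0.1393  0.2067] 172.0 tilt [179.88  -0.31] w 0.0613
row [-0.004  0.671  0.022] wz 0.233 n>= 4.0
row [-0.152  0.593 -0.   ] wz 0.1 n>= 3.7
row [-0.087  0.239  0.133] wz -0.0 n>= 1.7
row [0.    0.    0.183] wz -0.0 n>= 1.1
```

```bash

python3 -m crank '[[[-0.004,0.67,0.01,0,0,0.233],[-0.004,0.67,0.01,0,0,0.233],[-0.004,0.67,0.01,0,0,0.233],[-0.004,0.67,0.01,0,0,0.233],[-0.004,0.67,0.01,0,0,0.233]]]'
python3 -m crank '[[[-0.152,0.593,0,0,0,0.1],[-0.152,0.593,0,0,0,0.1],[-0.152,0.593,0,0,0,0.1],[-0.152,0.593,0,0,0,0.1]]]'
python3 -m crank '[[[-0.087,0.239,0,0,0,0],[-0.087,0.239,0.08,0,0,0],[-0.087,0.239,0.13,0,0,0],[-0.087,0.239,0.13,0,0,0],[-0.087,0.239,0.13,0,0,0]]]'
python3 - <<'E'
from h import *
f=env.grab_frame("top");b=env.grab_frame("scene")
im=f["pixels"].astype(float);L=im.mean(2)
for n,u,v,z in(("shal",368,223,.02),("mid",301,258,.034)):
    c=im[v-14:v+15,u-14:u+15]; p=((c.mean(2)>175)|(c[...,0]-c[...,2]>40)).astype(np.uint8);k,l,st,ce=cv2.connectedComponentsWithStats(p);i=1+np.argmax(st[1:,4]);q=ce[i]+[u-14,v-14];print(n,q,st[i],px2w(f,*q,z))
A=cv2.resize(f["pixels"][205:285,270:390],(480,320),interpolation=2);B=cv2.resize(b["pixels"][230:310,160:240],(320,320),interpolation=2)
cv2.imwrite("pics/d4.png",np.hstack([A,B])[...,::-1])
E
python3 go.py .587 .28 .105 162
```

```text
clock: 19.0
ee_pos: [0.4515, 0.0633, 0.205]
ee_rot: [3.14, -0.0, 2.887]
contact_force: [-0.8, -0.3, -0.6]
gripper_width: 0.0613
grip_force: 0.0
clock: 19.4
ee_pos: [0.5431, 0.2204, 0.2049]
ee_rot: [3.141, 0.001, 2.828]
contact_force: [0.7, -0.9, 0.6]
gripper_width: 0.061
grip_force: 0.0
clock: 19.9
ee_pos: [0.5879, 0.2772, 0.165]
ee_rot: [-3.14, -0.002, 2.826]
contact_force: [-0.3, 0.2, -0.2]
gripper_width: 0.0612
grip_force: 0.0
shal [370.37078652 223.80337079] [  9   8  17  15 178] [ 0.52349829 -0.33934742]
mid [303.69101124 258.21910112] [  9   7  17  15 178] [ 0.42167614 -0.1443815 ]
t 20.0 at [0.5888 0.2776 0.1668] 161.9 tilt [1.7999e+02 4.0000e-02] w 0.0614
row [0.008 0.006 0.206] wz -0.002 n>= 1.2
```

View pics/d4.png

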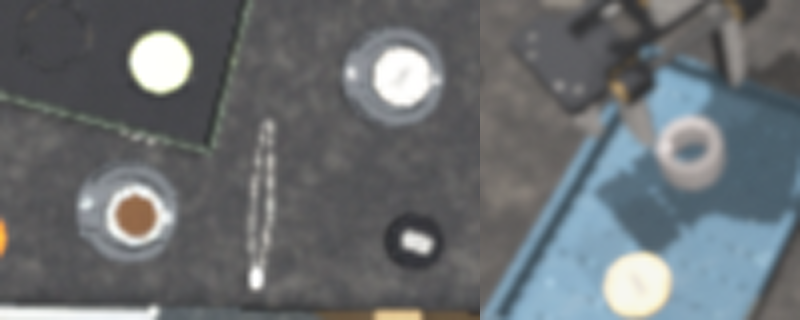

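The cup is upright in the middle carrier (crop (135,213)), the steel disc is in the shallow one, and the gripper is above the ring (690,152). Next I'll descend on the ring.

```bash

python3 -m crank '[[[0.007,0,0.06,0,0,0],[0.007,0,0.12,0,0,0],[0.007,0,0.17,0,0,0],[0.007,0,0.206,0,0,0],[0.007,0,0.206,0,0,0],[0.007,0,0.206,0,0,0]]]'
python3 -m crank '[[[0,0,0,0,0,0],[0,0,0,0,0,0],[0,0,0,0,0,0],[0,0,0,0,0,0],[0,0,0,0,0,0]]]' 1 20
python3 -m crank '[[[0,0,-0.1,0,0,0],[0,0,-0.22,0,0,0],[0,0,-0.34,0,0,0],[0,0,-0.34,0,0,0]]]'
python3 go.py .49 .15 .20 161 .44 .072 .17 161 .44 .072 .11 161
```

```text
clock: 20.6
ee_pos: [0.5869, 0.2793, 0.1043]
ee_rot: [3.141, 0.0, 2.827]
contact_force: [-0.4, 0.0, 0.6]
gripper_width: 0.0614
grip_force: 0.0
clock: 21.1
ee_pos: [0.5874, 0.2799, 0.1051]
ee_rot: [3.14, 0.002, 2.828]
contact_force: [0.4, 1.2, 3.5]
gripper_width: 0.0435
grip_force: 20.0
clock: 21.5
ee_pos: [0.5898, 0.2804, 0.2123]
ee_rot: [3.135, 0.009, 2.828]
contact_force: [0.0, 1.0, 0.3]
gripper_width: 0.044
grip_force: 20.0
t 21.5 at [0.5898 0.2804 0.2123] 162.0 tilt [179.63   0.53] w 0.044
row [ 0.182 -0.516  0.041] wz 0.034 n>= 3.3
row [ 0.073 -0.3    0.1  ] wz -0.0 n>= 1.9
row [0.  0.  0.2] wz -0.0 n>= 1.2
```

```bash

python3 -m crank '[[[0.18,-0.516,0.03,0,0,0.034],[0.18,-0.516,0.03,0,0,0.034],[0.18,-0.516,0.03,0,0,0.034],[0.18,-0.516,0.03,0,0,0.034]]]'
python3 -m crank '[[[0.073,-0.3,0.05,0,0,0],[0.073,-0.3,0.1,0,0,0],[0.073,-0.3,0.1,0,0,0],[0.073,-0.3,0.1,0,0,0],[0.073,-0.3,0.1,0,0,0],[0.073,-0.3,0.1,0,0,0]]]'
python3 go.py .44 .072 .11 161
```

```text
clock: 21.9
ee_pos: [0.4823, 0.1461, 0.1936]
ee_rot: [-3.137, -0.008, 2.808]
contact_force: [0.3, -1.0, -1.2]
gripper_width: 0.0441
grip_force: 20.0
clock: 22.5
ee_pos: [0.4391, 0.0717, 0.1678]
ee_rot: [3.141, 0.002, 2.811]
contact_force: [-0.3, 0.3, -0.6]
gripper_width: 0.0437
grip_force: 20.0
t 22.5 at [0.4391 0.0717 0.1678] 161.1 tilt [1.7995e+02 1.2000e-01] w 0.0437
row [-0.003  0.002  0.193] wz 0.002 n>= 1.2
```

Descend slowly, watching force.

```bash

python3 -m crank '[[[-0.003,0.001,0.04,0,0,0],[-0.003,0.001,0.08,0,0,0],[-0.003,0.001,0.1,0,0,0],[-0.003,0.001,0.1,0,0,0]]]'
python3 -m crank '[[[0,0,0.025,0,0,0],[0,0,0.05,0,0,0],[0,0,0.07,0,0,0],[0,0,0.09,0,0,0],[0,0,0.093,0,0,0],[0,0,0.093,0,0,0],[0,0,0.093,0,0,0]]]'
```

```text
clock: 22.9
ee_pos: [0.4391, 0.0713, 0.1362]
ee_rot: [3.141, 0.001, 2.81]
contact_force: [5.0, 1.0, -2.5]
gripper_width: 0.0437
grip_force: 20.0
clock: 23.6
ee_pos: [0.4393, 0.0709, 0.1096]
ee_rot: [3.141, 0.002, 2.81]
contact_force: [3.3, 0.6, 4.1]
gripper_width: 0.0442
grip_force: 20.0
```

```bash

python3 -m crank '[[[0,0,0,0,0,0],[0,0,0,0,0,0],[0,0,0,0,0,0],[0,0,0,0,0,0],[0,0,-0.06,0,0,0],[0,0,-0.13,0,0,0],[0,0,-0.2,0,0,0],[0,0,-0.3,0,0,0]]]' 0.35
python3 go.py .52 .25 .20 161 .5645 .379 .17 162 
python3 -m crank '[[[0,0,0,0,0,0]]]'
```

```text
clock: 24.4
ee_pos: [0.4368, 0.0709, 0.1984]
ee_rot: [-3.14, -0.004, 2.81]
contact_force: [-0.1, -0.5, -0.4]
gripper_width: 0.0611
grip_force: 0.0
t 24.4 at [0.4368 0.0709 0.1984] 161.0 tilt [-179.91   -0.25] w 0.0611
row [-0.068  0.655 -0.005] wz -0.001 n>= 3.9
row [-0.     0.455  0.1  ] wz -0.033 n>= 2.8
clock: 24.5
ee_pos: [0.4407, 0.0709, 0.2026]
ee_rot: [3.14, 0.007, 2.81]
contact_force: [0.1, 0.1, 0.1]
gripper_width: 0.0611
grip_force: 0.0
```

```bash

python3 -m crank '[[[-0.06,0.655,0,0,0,0],[-0.06,0.655,0,0,0,0],[-0.06,0.655,0,0,0,0],[-0.06,0.655,0,0,0,0],[-0.06,0.655,0,0,0,0]]]'
python3 -m crank '[[[0,0.455,0.05,0,0,-0.033],[0,0.455,0.1,0,0,-0.033],[0,0.455,0.1,0,0,-0.033],[0,0.455,0.1,0,0,-0.033],[0,0.455,0.1,0,0,-0.033]]]'
python3 - <<'E'
from h import *
f=env.grab_frame("top");b=env.grab_frame("scene")
A=cv2.resize(f["pixels"][210:290,190:270],(400,400),interpolation=2);B=cv2.resize(b["pixels"][195:275,255:335],(400,400),interpolation=2)
cv2.imwrite("pics/d5.png",np.hstack([A,B])[...,::-1])
E
python3 go.py .5645 .379 .106 162
```

```text
clock: 25.0
ee_pos: [0.5204, 0.255, 0.1976]
ee_rot: [3.14, -0.001, 2.814]
contact_force: [0.1, -0.1, 0.8]
gripper_width: 0.0608
grip_force: 0.0
clock: 25.5
ee_pos: [0.5627, 0.379, 0.1668]
ee_rot: [-3.138, -0.003, 2.828]
contact_force: [-0.0, 0.3, 0.3]
gripper_width: 0.061
grip_force: 0.0
t 25.6 at [0.5635 0.3782 0.1687] 161.9 tilt [-1.799e+02 -5.000e-02] w 0.0611
row [-0.002  0.004  0.209] wz -0.003 n>= 1.3
```

View pics/d5.png

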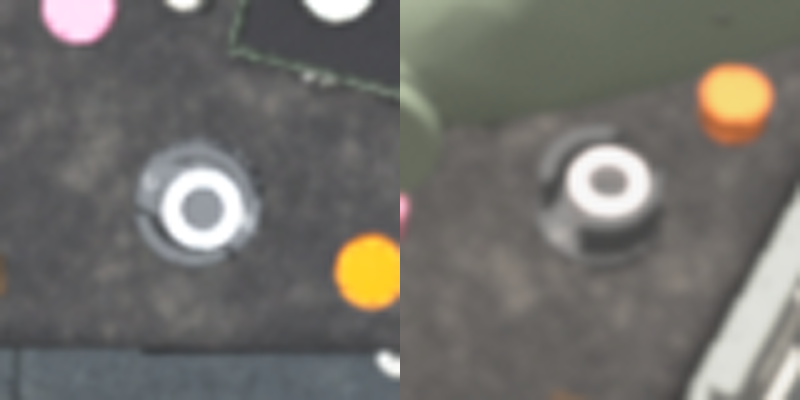

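```bash
python3 - <<'E'
from h import *
R={}
for n,(u,v) in(("top",(230,251)),("scene",(377,232))):
    f=env.grab_frame(n)
    if n=="scene": u,v=int(255+608/5),int(195+182/5); 
    c=f["pixels"][v-14:v+15,u-14:u+15].astype(float).mean(2)
    for th in(190,215):
        cs=max(cv2.findContours((c>th).astype(np.uint8),0,2)[0],key=cv2.contourArea); e=cv2.fitEllipse(cs); q=np.array(e[0])+[u-14,v-14]
        print(n,th,q,np.round(e[1],1))
    T=np.array(f["world_from_camera"]); d=T[:3,:3]@np.array([(q[0]-f["cx"])/f["fx"],(q[1]-f["cy"])/f["fy"],1]); R[n]=(T[:3,3],d/np.linalg.norm(d)); 
    print(" at z=.033",px2w(f,*q,.033)," z=.066",px2w(f,*q,.066))
(o1,d1),(o2,d2)=R["top"],R["scene"]; t=np.linalg.lstsq(np.c_[d1,-d2],o2-o1,rcond=None)[0]; print(o1+t[0]*d1,o2+t[1]*d2)
E
```

```text
top 190 [230.23292732 251.32394981] [15.2 16.3]
top 215 [230.08916855 251.0902071 ] [14.9 15.8]
 at z=.033 [0.43851445 0.06769498]  z=.066 [0.44076728 0.06582273]
scene 190 [382.9737339  225.53579712] [7.7 8. ]Traceback (most recent call last):
  File "<stdin>", line 8, in <module>
ValueError: max() iterable argument is empty
```

```bash
python3 - <<'E'
from h import *
R={}
for n,(u,v) in(("top",(230,251)),("scene",(297,231))):
    f=env.grab_frame(n)
    c=f["pixels"][v-14:v+15,u-14:u+15].astype(float).mean(2)
    cs=max(cv2.findContours((c>185).astype(np.uint8),0,2)[0],key=cv2.contourArea); e=cv2.fitEllipse(cs); q=np.array(e[0])+[u-14,v-14]
    print(n,q,np.round(e[1],1),px2w(f,*q,.033),px2w(f,*q,.066))
    T=np.array(f["world_from_camera"]); d=T[:3,:3]@np.array([(q[0]-f["cx"])/f["fx"],(q[1]-f["cy"])/f["fy"],1]); R[n]=(T[:3,3],d/np.linalg.norm(d))
(o1,d1),(o2,d2)=R["top"],R["scene"]; t=np.linalg.lstsq(np.c_[d1,-d2],o2-o1,rcond=None)[0]; print(o1+t[0]*d1,o2+t[1]*d2)
E
```

```text
top [230.23787308 251.24939442] [15.3 16.6] [0.438065   0.06725756] [0.4403298  0.06539696]
scene [296.18187332 230.98165035] [13.5 16.2] [0.44025889 0.07357707] [0.43171687 0.09362534]
[0.43764019 0.06760655 0.02681016] [0.4419062  0.06971081 0.02663603]
```

The ring is in the pocket: its top triangulates to about z≈0.03, at (0.439,0.069). Now the brass disc.

```bash

python3 -m crank '[[[0,0,0.06,0,0,0],[0,0,0.12,0,0,0],[0,0,0.17,0,0,0],[0,0,0.2,0,0,0],[0,0,0.218,0,0,0],[0,0,0.218,0,0,0],[0,0,0.218,0,0,0]]]'
python3 -m crank '[[[0,0,0,0,0,0],[0,0,0,0,0,0],[0,0,0,0,0,0],[0,0,0,0,0,0],[0,0,0,0,0,0]]]' 1 20
python3 -m crank '[[[0,0,-0.1,0,0,0],[0,0,-0.22,0,0,0],[0,0,-0.34,0,0,0],[0,0,-0.34,0,0,0],[0,0,-0.34,0,0,0]]]'
python3 go.py .52 .25 .20 161 .44 .07 .17 161 .44 .07 .134 161
```

```text
clock: 26.5
ee_pos: [0.5643, 0.3801, 0.1041]
ee_rot: [3.141, 0.001, 2.827]
contact_force: [-0.1, -0.3, 0.4]
gripper_width: 0.0609
grip_force: 0.0
clock: 27.0
ee_pos: [0.5642, 0.3801, 0.1044]
ee_rot: [3.141, 0.001, 2.827]
contact_force: [-1.1, -0.4, 2.2]
gripper_width: 0.039
grip_force: 20.0
clock: 27.5
ee_pos: [0.5643, 0.3801, 0.2067]
ee_rot: [3.14, 0.001, 2.827]
contact_force: [0.3, -0.3, -2.0]
gripper_width: 0.0386
grip_force: 20.0
t 27.5 at [0.5643 0.3801 0.2067] 162.0 tilt [1.7992e+02 8.0000e-02] w 0.0386
row [ 0.006 -0.458  0.022] wz 0.033 n>= 2.8
row [ 0.057 -0.654  0.1  ] wz -0.0 n>= 4.0
row [0.   0.   0.12] wz -0.0 n>= 0.7
```

```bash

python3 -m crank '[[[0.006,-0.458,0,0,0,0.033],[0.006,-0.458,0,0,0,0.033],[0.006,-0.458,0,0,0,0.033],[0.006,-0.458,0,0,0,0.033]]]'
python3 -m crank '[[[0.057,-0.654,0,0,0,0],[0.057,-0.654,0,0,0,0],[0.057,-0.654,0.05,0,0,0],[0.057,-0.654,0.1,0,0,0],[0.057,-0.654,0.1,0,0,0],[0.057,-0.654,0.1,0,0,0],[0.057,-0.654,0.1,0,0,0],[0.057,-0.654,0.1,0,0,0]]]'
python3 go.py .44 .07 .1345 161
```

```text
clock: 27.9
ee_pos: [0.5161, 0.2456, 0.202]
ee_rot: [-3.135, -0.007, 2.806]
contact_force: [-0.0, -0.0, -0.5]
gripper_width: 0.0389
grip_force: 20.0
clock: 28.7
ee_pos: [0.4408, 0.071, 0.1763]
ee_rot: [3.141, 0.001, 2.812]
contact_force: [0.5, 0.2, 0.4]
gripper_width: 0.0389
grip_force: 20.0
t 28.7 at [0.4408 0.071  0.1763] 161.1 tilt [1.7995e+02 8.0000e-02] w 0.0389
row [ 0.002 -0.004  0.139] wz 0.003 n>= 0.8
```

```bash

python3 -m crank '[[[0.002,-0.003,0.05,0,0,0],[0.002,-0.003,0.09,0,0,0],[0.002,-0.003,0.12,0,0,0],[0.002,-0.003,0.138,0,0,0],[0.002,-0.003,0.138,0,0,0],[0.002,-0.003,0.138,0,0,0],[0.002,-0.003,0.138,0,0,0]]]'
```

```text
clock: 29.4
ee_pos: [0.4389, 0.0693, 0.1344]
ee_rot: [3.142, 0.0, 2.81]
contact_force: [0.0, 0.4, -0.1]
gripper_width: 0.0389
grip_force: 20.0
```

```bash

python3 -m crank '[[[0,0,0,0,0,0],[0,0,0,0,0,0],[0,0,0,0,0,0],[0,0,0,0,0,0],[0,0,-0.06,0,0,0],[0,0,-0.13,0,0,0],[0,0,-0.2,0,0,0],[0,0,-0.3,0,0,0]]]' 0.35
python3 -m crank '[[[-0.1,0.8,-0.2,0,0,0],[-0.1,0.8,-0.2,0,0,0],[-0.1,0.8,-0.2,0,0,0],[-0.1,0.8,-0.2,0,0,0],[-0.1,0.8,-0.2,0,0,0],[-0.1,0.8,-0.2,0,0,0]]]'
python3 - <<'E'
from h import *
f=env.grab_frame("top");b=env.grab_frame("scene")
im=f["pixels"].astype(float)
for n,u,v,z in(("deep",230,251,.041),("shal",368,223,.02),("mid",301,258,.034)):
    c=im[v-14:v+15,u-14:u+15]; p=((c.mean(2)>190)|(c[...,0]-c[...,2]>40)).astype(np.uint8);e=cv2.fitEllipse(max(cv2.findContours(p,0,2)[0],key=cv2.contourArea));q=np.array(e[0])+[u-14,v-14];print(n,np.round(e[1],1),px2w(f,*q,z))
A=cv2.resize(f["pixels"][190:290,190:390],(800,400),interpolation=2)
cv2.imwrite("pics/d6.png",np.vstack([A,cv2.resize(b["pixels"][160:260,190:390],(400,200))[:, :].repeat(1,0) if 0 else np.hstack([cv2.resize(b["pixels"][205:255,255:355],(400,200),interpolation=2),cv2.resize(b["pixels"][165:215,285:385],(400,200),interpolation=2)])])[...,::-1])
E
```

```text
clock: 30.2
ee_pos: [0.4377, 0.0692, 0.2241]
ee_rot: [-3.141, -0.003, 2.81]
contact_force: [1.0, -1.0, 0.4]
gripper_width: 0.0609
grip_force: 0.0
clock: 30.8
ee_pos: [0.5476, 0.2912, 0.286]
ee_rot: [3.137, 0.004, 2.814]
contact_force: [0.4, 0.4, -0.3]
gripper_width: 0.0612
grip_force: 0.0
deep [14.6 16.4] [0.43882993 0.06648871]
shal [13.3 16.1] [ 0.52331382 -0.33946932]
mid [13.6 15.3] [ 0.42157833 -0.14465547]
```

View pics/d6.png

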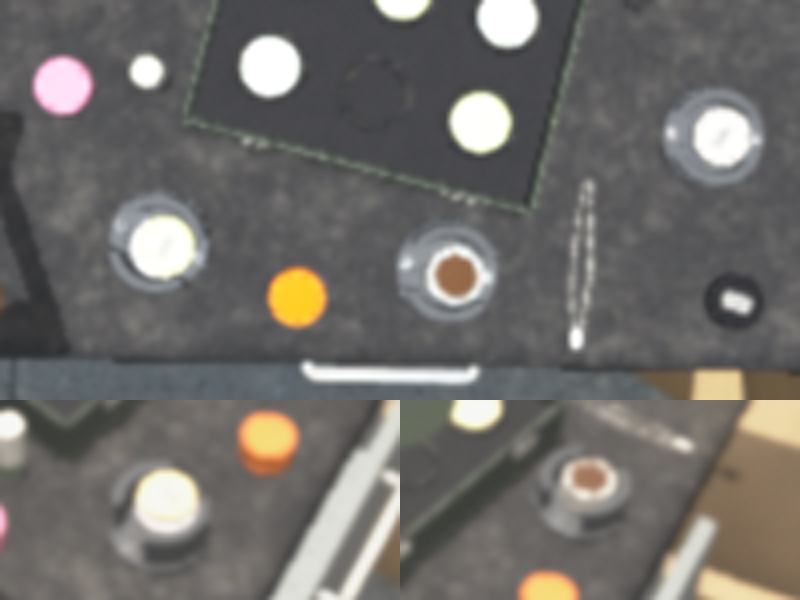

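Everything is seated: brass disc on the ring in the deep carrier (162,246), cup in the middle one (455,275), steel disc in the shallow one (720,137). The vial is unmoved at (146,72).

```bash
python3 -m crank '[[[0,0,0,0,0,0],[0,0,0,0,0,0],[0,0,0,0,0,0],[0,0,0,0,0,0]]]' && python3 -c "
from station import env
print(env.hand_in())"
```

```text
clock: 31.3
ee_pos: [0.5451, 0.2854, 0.2844]
ee_rot: [-3.141, -0.0, 2.809]
contact_force: [0.4, -0.3, 0.3]
gripper_width: 0.0611
grip_force: 0.0
the job is handed in; nothing more can be done
None
```

I handed the job in at 31 s (limit 128 s): steel disc in the shallow carrier, cup upright in the middle, ring with the brass disc on it in the deep one, vial untouched; the last pictures put each piece within about 6 mm of its axis, but the hand-in returned no verdict.

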